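# Free the stuck feed block of the coin counter

## Robot

A 6-joint arm with a two-finger parallel gripper is mounted at the origin on the work surface. World frame = base frame: x ahead of the robot, y to its left, z up, the work surface at z = 0. Lengths are in m, angles in rad, forces in N, time in s.
With the tool pointing down it reaches from about 0.25 to 0.8 m from the base axis. Payload 3.9 kg.
Tool frame: the origin (TCP) lies midway between the tips of the shut fingers; the grasp point (between the pads) lies 19 mm behind it; z points along the fingers, y is the line along which they close (so a half turn about z gives the same grasp; the last joint's range is limited). The gripper opens to 85 mm and grips with 20 to 120 N. Pads are 22 mm wide; open, the fingers measure 114 mm over their backs; the gripper's body (76 mm by 85 mm) begins 54 mm behind the grasp point. The pads swing forward as they close: fully open they stand 13 mm farther back than shut.
Start: joints at [1.215, 0.26, -0.138, 1.173, 0, 1.571], TCP at [0.183, 0.492, 0.231] pointing down, gripper open.
Joint ranges: [-2.78, 2.78], [-0.83, 1.72], [-1.28, 1.37], [-1.9, 2.12], [-1.57, 1.48], [-3.14, 3.14]. Speed limits (rad/s): [2.57, 2.57, 3.14, 3.14, 3.14, 3.14].

## Interface

Orientations are given as a rotation vector (axis times angle).
In Python, from plant import arm gives the robot as it stands.
- The arm moves only by the tool drive_tool, never from a script. Its argument "commands" is a list of rows, each a list of 3 entries, a list of its own where there are three numbers: the shift along the tool's x, y, z each as a share of 300 mm, from -1 to 1, then the turn about the tool's z as a share of pi rad, from -1 to 1, then the closure, from 0 (fully open) to 1 (shut). A call has 1 to 10 rows; each row is the pose to reach, as a shift and turn from the pose commanded when the call began, along the tool's axes at that moment, turning the shorter way round; what a row does not reach only later rows make up. A row lasts 1/8 s, in which the tool goes at most 62.5 mm and 10.7 degrees, less where a joint would pass 70% of its speed; a pose out of reach is approached as far as the arm can. A call with a number of a shift or a turn outside -1 to 1 is refused whole. A call with a gripper value outside its range is refused whole. The fingers move at their own pace and stop on an object; the grip force is fixed at half the most. Time passes only in rows, so rows that repeat a pose let the fingers close. It gives the time, the measured TCP pose, the force, the opening and the grip force at its end, in the units of the state.
- arm.state(): the state, without advancing time (a new reading comes with each control period).
- arm.read_camera(name): name is "scene" or "top" or "wrist"; returns a dict with "frame" (480x640x3 uint8, blue, green, red), "range_z" (480x640 float32, m along the optical axis (not along the pixel's ray), 0 where there is no reading), "camera_matrix" (3x3 intrinsics, pixels), "world_to_cam" (4x4, takes a point from world to camera coordinates). Camera axes: x right, y down, z forward; pixel columns grow to the right and rows downward; lengths in m; the calibration is good to about 2 mm. A picture is of the moment at which its call begins.
- arm.hand_in(): hands the job in; it is judged then, once.
The state is a dict: "time": time; "joint_pos": joint angles; "qvel": joint speeds; "joint_torque": joint torques, N m; "eef_pos": TCP position; "tcp_rot": TCP orientation; "wrist_force": force on the tool from outside, world axes, zero at the start; "torque": the same for the moment, N m; "gripper_width": finger opening in m; "gripper_force": force on a finger pad.
Only numpy, scipy, OpenCV 4.12 (cv2) and the standard library are available. Lean on these libraries where they do the work, as an engineer would, in place of code of your own. Each camera call takes 0.05 s, during which the arm holds its last target. There are 200 camera calls.

## Task

A coin has jammed under the orange feed block of the coin counter, and the block sits tight between its two stiff cheeks. Take it by its grip and rock it side to side until it has pushed both of its cheeks back (push them with the block, not with the gripper), then lift it straight up and finish still holding it: upright, still, right above its own lane, with its foot just clear of the cheek tops by 1 to 3 cm. Leave the blue block and everything else on the table where they are.

Things in the scene. Friction and masses are not known exactly. Their poses are not given: they have to be found in the camera images.
- counter: the coin counter, a grey machine fixed on the table, 200 mm (x) by 435 mm (y). Origin: on the table under the centre of its low deck (45 mm high); z up. Two lanes on the deck, at x = 0, y = +55 mm (left) and -55 mm (right), each holding a feed block. The coin hopper (150 mm high) fills y = 125 to 275 mm; a 60 mm high display strip lies at y = -125 to -160 mm.
- left_lane (a point): centre of the left lane's slot floor, 35 mm above the table; axes as the counter's. The block's foot stands in this 10 mm deep slot (38 mm in x, 18 mm in y). On its +y and -y sides stand aluminium cheeks, 38 mm wide in x, 8 mm thick, tops 92 mm above the table, with 6 mm thick lips (underside 86 mm up) that hook 5 mm over the block's shoulders.
- right_lane (a point): centre of the right lane's slot floor; all as in the left lane. The lips bar a straight pull after 3 mm until both cheeks are pushed back about 5 mm each. The block yields a little in the gripper, so rock on until the cheek readings show it, or feel for the stop.
- orange_mid (a point): centre, half-way up, of the orange feed block (0.12 to 0.26 kg, 95 mm tall); axes as the counter's at the start. It stands in either lane. Heights above its foot: round keel, 16 mm diameter along x, axis at 8 mm; body 36 x 36 mm from 16 to 48 mm, its top edges being the shoulders; then the upright grip, 16 mm thick (x), 20 mm wide (y), from 48 to 95 mm.
- orange_grip (a point): point on the orange block's grip, on its axis, 80 mm above its foot (115 mm above the table at the start): pinch here across the x faces; fingertips must stay above the cheek tops (57 mm above the foot). The block rocks on its keel about the x axis, towards one cheek and the other: 0.18 rad pushes that cheek back about 6.5 mm; at 0.19 rad the cheek meets its stop.
- blue_mid (a point): the same point of the blue feed block, which is alike but for its colour and stands in the other lane; leave it alone
- left_outer (a joint): how far the left lane's +y cheek has been pushed back, in m (0 = gripping, 0.007 = end stop; starts at 0 to 0.0015). Slides along the counter's y away from the block, stiffly (about 12 N), and stays where it is left.
- left_inner (a joint): how far the left lane's -y cheek has been pushed back, in m (0 = gripping, 0.007 = end stop; starts at 0 to 0.0015). Slides along the counter's y away from the block, stiffly (about 12 N), and stays where it is left.
- right_outer (a joint): how far the right lane's -y cheek has been pushed back, in m (0 = gripping, 0.007 = end stop; starts at 0 to 0.0015). Slides along the counter's y away from the block, stiffly (about 12 N), and stays where it is left.
- right_inner (a joint): how far the right lane's +y cheek has been pushed back, in m (0 = gripping, 0.007 = end stop; starts at 0 to 0.0015). Slides along the counter's y away from the block, stiffly (about 12 N), and stays where it is left.
- calculator: black calculator, 150 x 110 x 20 mm, origin under its centre; bystander
- coin_tray: blue open coin tray, 90 x 140 x 35 mm, near the machine's robot side, origin under its centre; bystander
- clear_box: clear open plastic box, 180 x 120 x 70 mm, origin under its centre; bystander
- donation_box: blue box with coloured dots, 90 x 90 x 150 mm, origin under its centre; bystander
- note_bundle: banded bundle of notes, 70 x 140 x 20 mm, origin under its centre; bystander
- coin_tube: upright yellow tube of coins, 28 mm diameter, 70 mm tall, origin under its centre; bystander

How it is judged:
On the way:
1. the orange block, still down between its cheeks, has pushed both of them back (((horizontal distance between orange_mid and left_lane below 0.025 m and value of joint each of left_outer, left_inner above 0.003 m) or (horizontal distance between orange_mid and right_lane below 0.025 m and value of joint each of right_outer, right_inner above 0.003 m)) and z of orange_mid in the frame of counter below 0.125 m), for 0.1 s.
At the end, for the whole second after the job is handed in: The gripper holds the orange block still, within 0.26 rad of upright, within 25 mm of its lane's middle seen from above, its foot 2 to 45 mm above the cheek tops (centre 142 to 185 mm above the table), not touching the machine; both cheeks of its lane are pushed back over 3 mm (((horizontal distance between orange_mid and left_lane below 0.025 m and value of joint each of left_outer, left_inner above 0.003 m) or (horizontal distance between orange_mid and right_lane below 0.025 m and value of joint each of right_outer, right_inner above 0.003 m)) and z of orange_mid in the frame of counter between 0.1415 and 0.185 m and angle between orange_mid's own z axis and vertical below 0.26 rad and linear speed of orange below 0.02 m/s and contact force between the fingers and orange above 1 N and contact force between orange and counter below 0.2 N); the arm keeps its last pose, push and grip.
It fails at once if the gripper or arm pushed a cheek of the machine by itself (contact force between any of the fingers, the arm and left_outer above 4 N or contact force between any of the fingers, the arm and left_inner above 4 N or contact force between any of the fingers, the arm and right_outer above 4 N or contact force between any of the fingers, the arm and right_inner above 4 N).
It fails at once if the blue block was disturbed (moved over 10 mm) (distance of blue_mid from where it was at the start of the episode above 0.01 m).
It fails at once if a bystander was moved more than 25 mm (distance of any of calculator, coin_tray, clear_box, donation_box, note_bundle, coin_tube from where it was at the start of the episode above 0.025 m).
It also fails if it takes over 64 s, if anything falls off the work surface, if the arm or the gripper's body presses on something with over 40 N, if the wrist force passes 120 N, or if a joint passes its speed limit or range.

## Working session

There is one attempt and no reset: what is moved stays moved. The work goes in short steps, Python scripts to look and compute and a tool call to move; the robot and the scene stay as the last step left them, time stands still between calls to the robot, and variables do not carry over. Pictures are saved under pics/ and viewed, at most 10 in all, crops included, and the job is handed in when it is done.

Besides the shell and the picture viewer there is one more tool, called as name([rows], argument=value, ...), one row to a line, values as JSON. drive_tool: Moves the arm, as the interface text tells. Shift numbers are shares of 300 mm and turn numbers shares of pi rad, none past 1 either way. Its arguments: {"type":"object","properties":{"commands":{"type":"array","items":{"type":"array"}}},"required":["commands"]}

```bash
ls; mkdir -p pics
python3 - <<'E'
from plant import arm
import cv2,numpy as np
s=arm.state();print(s)
for n in("scene","top"):
    d=arm.read_camera(n);cv2.imwrite(f"pics/{n}0.png",d["frame"]);np.savez(f"{n}0.npz",**d)
    print(n,d["camera_matrix"].tolist(),d["world_to_cam"].round(4).tolist())
E
```

```text
pics
{'time': 0.0, 'joint_pos': array([ 1.21498386e+00,  2.60651089e-01, -1.39418623e-01,  1.17272260e+00,
        8.85285890e-06,  1.57083350e+00]), 'qvel': array([ 0.00048001, -0.00010038,  0.00161613,  0.00045505,  0.00067492,
       -0.00010011]), 'joint_torque': array([ 1.75934524e-04, -4.05676460e+01,  2.53921187e+01,  1.85517292e-02,
        1.18690406e-05,  9.94948039e-06]), 'eef_pos': array([0.18263232, 0.49144467, 0.23046345]), 'tcp_rot': array([-5.55958429e-01, -3.09163894e+00,  3.08299201e-03]), 'wrist_force': array([-0.17161705,  0.12488968, -0.49869727]), 'torque': array([-0.0090855 ,  0.02696009,  0.01585009]), 'gripper_force': 0.0, 'gripper_width': 0.08518435518924661}
scene [[517.5709007907514, 0.0, 313.87969679490385], [0.0, 517.5709007907514, 235.04102737255022], [0.0, 0.0, 1.0]] [[0.3482, 0.9374, -0.0088, -0.186], [0.6248, -0.239, -0.7433, -0.227], [-0.6989, 0.2533, -0.6689, 1.6849], [0.0, 0.0, 0.0, 1.0]]
top [[598.0862635093555, 0.0, 315.75293847669343], [0.0, 598.0862635093555, 249.11557434569377], [0.0, 0.0, 1.0]] [[0.0132, -0.9999, 0.001, 0.0046], [-0.9976, -0.0133, -0.0682, 0.4952], [0.0682, -0.0001, -0.9977, 1.6612], [0.0, 0.0, 0.0, 1.0]]
```

View pics/scene0.png

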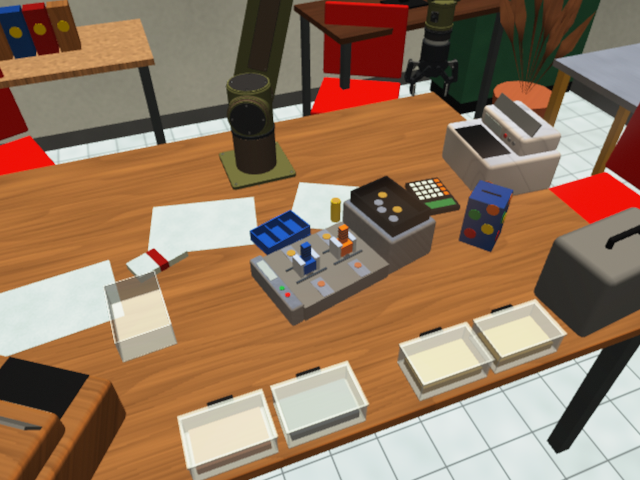

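View pics/top0.png

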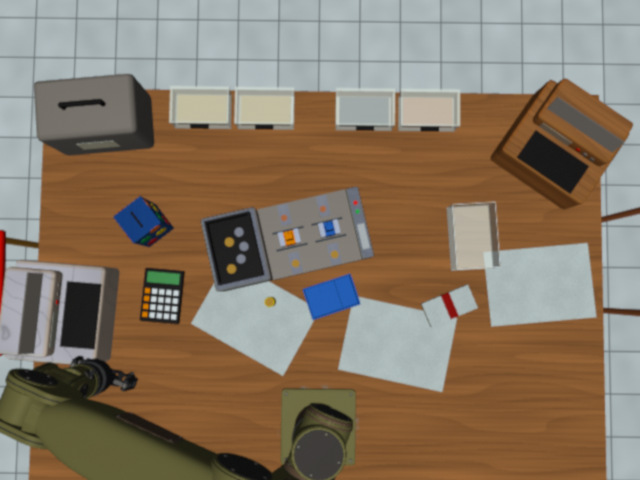

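Top view: orange block at about (289,237) next to the hopper, so it is in the left lane. Blue is at about (329,229), and the counter is yawed by roughly 10°. Next I'll measure the positions.

```bash
cat > h.py <<'E'
import numpy as np,cv2
from scipy.spatial.transform import Rotation as R
def pts(d):
    K=d["camera_matrix"];T=np.linalg.inv(d["world_to_cam"]);z=d["range_z"]
    v,u=np.mgrid[0:480,0:640]
    P=np.stack([(u-K[0,2])/K[0,0]*z,(v-K[1,2])/K[1,1]*z,z],-1)
    return P@T[:3,:3].T+T[:3,3]
def masks(d):
    h=cv2.cvtColor(d["frame"],cv2.COLOR_BGR2HSV)
    return (cv2.inRange(h,(5,170,120),(20,255,255))>0, cv2.inRange(h,(100,150,60),(125,255,255))>0)
E
python3 - <<'E'
from h import *
from plant import arm
for n in("top","scene"):
    d=dict(np.load(n+"0.npz"));W=pts(d);near=(W[...,0]>.3)&(W[...,0]<.75)&(abs(W[...,1])<.35)
    for name,m in zip(("orange","blue"),masks(d)):
        m=m&near&(d["range_z"]>0)
        for lo,hi in((.07,.10),(.115,.15)):
            q=W[m&(W[...,2]>lo)&(W[...,2]<hi)&(abs(W[...,1])<.15)]
            if len(q):print(n,name,lo,len(q),np.median(q,0).round(4),q.min(0).round(3),q.max(0).round(3))
    if n=="top":
        m=(near&(W[...,2]>.035)&(W[...,2]<.16)&(W[...,0]>.45)).astype(np.uint8)
        m=cv2.morphologyEx(m,cv2.MORPH_OPEN,np.ones((5,5)))
        c=max(cv2.findContours(m,0,2)[0],key=cv2.contourArea);print(cv2.minAreaRect(c),cv2.contourArea(c))
        mz=near&(W[...,2]>.04)&(W[...,2]<.05)&(W[...,0]>.45)
        q=W[mz];r=cv2.minAreaRect(q[:,:2].astype(np.float32)*1000);print("deck",r)
        q=W[near&(W[...,2]>.143)&(W[...,2]<.156)];print("hopper",cv2.minAreaRect(q[:,:2].astype(np.float32)*1000))
s=arm.state();print(R.from_rotvec(s["tcp_rot"]).as_matrix().round(3))
E
```

```text
top orange 0.07 67 [0.5113 0.0834 0.0848] [0.344 0.07  0.07 ] [0.539 0.138 0.093]
top orange 0.115 49 [0.5205 0.0842 0.1305] [0.511 0.074 0.116] [0.529 0.095 0.139]
top blue 0.07 51 [ 0.5373 -0.0239  0.0844] [ 0.529 -0.037  0.078] [ 0.565 -0.01   0.091]
top blue 0.115 52 [ 0.5459 -0.0227  0.1301] [ 0.538 -0.034  0.118] [ 0.557 -0.012  0.141]
((286.5203857421875, 237.60113525390625), (73.30367279052734, 162.69546508789062), 78.59344482421875) 9557.0
deck ((538.3060913085938, 14.232147216796875), (200.55145263671875, 285.6802062988281), 13.778206825256348)
hopper ((486.2413330078125, 225.3746337890625), (170.52793884277344, 120.53651428222656), 13.827302932739258)
scene orange 0.07 96 [0.5297 0.0865 0.0821] [0.514 0.071 0.07 ] [0.54  0.104 0.099]
scene orange 0.115 38 [0.5185 0.0823 0.129 ] [0.508 0.073 0.125] [0.528 0.092 0.131]
scene blue 0.07 104 [ 0.5561 -0.02    0.0819] [ 0.528 -0.035  0.071] [ 0.568 -0.004  0.098]
scene blue 0.115 46 [ 0.5464 -0.0244  0.1288] [ 0.533 -0.036  0.115] [ 0.555 -0.015  0.132]
[[-0.937  0.348 -0.001]
 [ 0.348  0.937 -0.002]
 [ 0.    -0.002 -1.   ]]
```

drive_tool([
  [[-0.763,-0.442,0],0.31,0],
  [[-0.763,-0.442,0],0.31,0],
  [[-0.763,-0.442,0],0.31,0],
  [[-0.763,-0.442,0],0.31,0],
  [[-0.763,-0.442,0],0.31,0],
  [[-0.763,-0.442,0],0.31,0],
  [[-0.763,-0.442,0],0.31,0],
])

```text
time: 0.98
eef_pos: [0.3508, 0.2885, 0.2311]
tcp_rot: [-1.934, -2.475, 0.001]
wrist_force: [-0.4, -0.1, -0.2]
gripper_width: 0.0855
gripper_force: 0.0
```

```bash
cat > go.py <<'E'
import sys
from h import *
from plant import arm
s=arm.state();M=R.from_rotvec(s["tcp_rot"]).as_matrix()
t=np.array([float(a) for a in sys.argv[1:4]]);d=M.T@(t-s["eef_pos"])
print("t",s["time"],"pos",s["eef_pos"].round(4),"shift/0.3",(d/.3).round(4))
a=.24;y=M[:,1]; ang=np.arctan2(y[1],y[0])-a; ang=(ang+np.pi/2)%np.pi-np.pi/2
print("turn/pi",round(ang/np.pi,4),M.round(3).tolist())
E
python3 go.py .520 .0835 .20
```

```text
t 0.975 pos [0.3508 0.2885 0.2311] shift/0.3 [-0.7994  0.3825  0.1033]
turn/pi 0.0012 [[-0.241, 0.97, -0.001], [0.97, 0.241, 0.0], [0.0, -0.001, -1.0]]
```

drive_tool([
  [[-0.8,0.3825,0],0.001,0],
  [[-0.8,0.3825,0],0.001,0],
  [[-0.8,0.3825,0],0.001,0],
  [[-0.8,0.3825,0],0.001,0],
  [[-0.8,0.3825,0],0.001,0],
  [[-0.8,0.3825,0.1],0.001,0],
  [[-0.8,0.3825,0.1],0.001,0],
])

```text
time: 1.85
eef_pos: [0.5175, 0.0835, 0.1993]
tcp_rot: [-1.936, -2.469, 0.006]
wrist_force: [-0.2, -0.6, 0.5]
gripper_width: 0.0853
gripper_force: 0.0
```

```bash
python3 go.py .520 .0835 .10
python3 - <<'E'
from h import *
from plant import arm
d=arm.read_camera("wrist");cv2.imwrite("pics/w1.png",d["frame"]);np.savez("w1.npz",**d)
W=pts(d)
for name,m in zip(("orange","blue"),masks(d)):
    m=m&(d["range_z"]>0)
    for lo,hi in((.07,.10),(.126,.134)):
        q=W[m&(W[...,2]>lo)&(W[...,2]<hi)]
        if len(q)>5:
            r=cv2.minAreaRect(q[:,:2].astype(np.float32)*1000);print(name,lo,len(q),np.median(q,0).round(4),r)
E
```

```text
t 1.85 pos [0.5175 0.0835 0.1993] shift/0.3 [-0.0022  0.0099  0.3308]
turn/pi 0.0003 [[-0.239, 0.971, -0.006], [0.971, 0.239, -0.0], [0.001, -0.006, -1.0]]
orange 0.07 830 [0.5168 0.0856 0.0835] ((516.8151245117188, 83.13690948486328), (34.97679138183594, 26.903833389282227), 13.947158813476562)
orange 0.126 746 [0.516  0.0861 0.1305] ((515.8868408203125, 85.23490905761719), (16.270322799682617, 18.995391845703125), 14.608509063720703)
blue 0.07 612 [ 0.5405 -0.0229  0.0837] ((542.7485961914062, -24.52096176147461), (34.71125793457031, 26.829761505126953), 14.975189208984375)
blue 0.126 415 [ 0.5414 -0.0174  0.1304] ((541.68408203125, -18.67977523803711), (14.879053115844727, 14.393442153930664), 14.37464714050293)
```

View pics/w1.png

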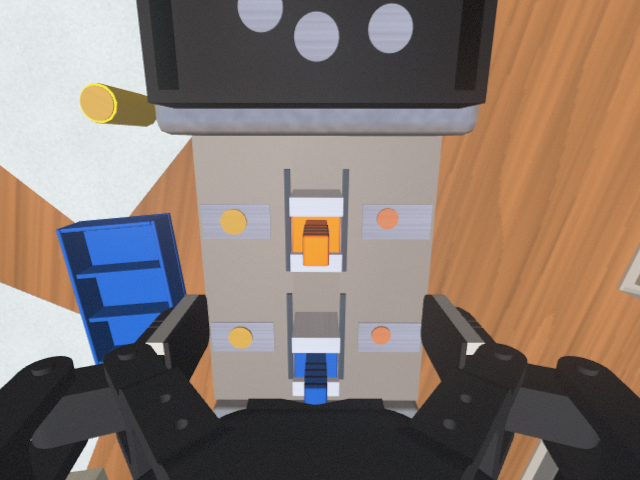

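The wrist view shows orange at about (316,240), between cheeks with white lips at rows 205 and 262, and nothing in the way of the fingers. Its depth gives a grip centre of about (0.517, 0.084), which agrees with the other views. I'll descend and close.

drive_tool([
  [[0,0,0.15],0,0],
  [[0,0,0.25],0,0],
  [[0,0,0.31],0,0],
  [[0,0,0.335],0,0],
  [[0,0,0.335],0,0],
  [[0,0,0.335],0,0.5],
  [[0,0,0.335],0,0.5],
])

```text
time: 2.78
eef_pos: [0.5207, 0.0826, 0.1018]
tcp_rot: [1.941, 2.469, 0.002]
wrist_force: [0.8, -0.2, -0.1]
gripper_width: 0.0519
gripper_force: 0.0
```

```bash
python3 go.py .517 .084 .099
python3 - <<'E'
from h import *
from plant import arm
d=arm.read_camera("wrist");cv2.imwrite("pics/w2.png",d["frame"])
E
```

```text
t 2.775 pos [0.5207 0.0826 0.1018] shift/0.3 [ 0.0074 -0.0109  0.0092]
turn/pi -0.0006 [[-0.236, 0.972, 0.002], [0.972, 0.236, 0.0], [-0.0, 0.002, -1.0]]
```

View pics/w2.png

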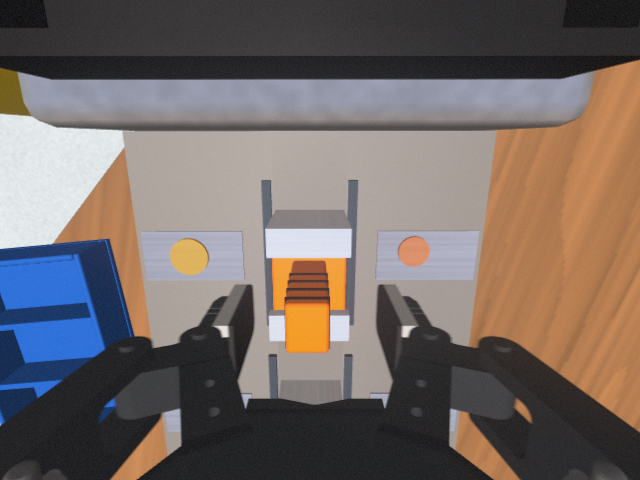

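The pads are centred at column 316 and the grip at 307, so I need about 3 mm towards -x, as computed. I'll correct that and close.

drive_tool([
  [[0.0075,-0.011,0.006],0,0.5],
  [[0.0075,-0.011,0.006],0,0.5],
  [[0.0075,-0.011,0.006],0,1],
  [[0.0075,-0.011,0.006],0,1],
  [[0.0075,-0.011,0.006],0,1],
  [[0.0075,-0.011,0.006],0,1],
  [[0.0075,-0.011,0.006],0,1],
  [[0.0075,-0.011,0.006],0,1],
])

```text
time: 3.82
eef_pos: [0.5162, 0.0838, 0.099]
tcp_rot: [-1.942, -2.469, 0.0]
wrist_force: [-1.0, 0.3, 0.9]
gripper_width: 0.0153
gripper_force: 59.3
```

```bash
python3 go.py .517 .084 .099; python3 -c "
from plant import arm
s=arm.state();print(s['wrist_force'],s['torque'],s['gripper_width'],s['gripper_force'])"
```

```text
t 3.825 pos [0.5162 0.0838 0.099 ] shift/0.3 [-0.      0.0027  0.0001]
turn/pi -0.0006 [[-0.236, 0.972, -0.0], [0.972, 0.236, -0.0], [-0.0, -0.0, -1.0]]
[-1.01351946  0.33531319  0.91214982] [-0.01883621  0.17367615 -0.03835654] 0.015255282082639918 59.336886405944824
```

Gripped: 15 mm width and 59 N. The tool's x lies along the counter's +y. First rock goes towards +y in steps.

drive_tool([
  [[0.01,0,0],0,1],
  [[0.02,0,0.001],0,1],
  [[0.03,0,0.002],0,1],
  [[0.03,0,0.002],0,1],
])

```text
time: 4.32
eef_pos: [0.5156, 0.0881, 0.0991]
tcp_rot: [1.939, 2.46, -0.01]
wrist_force: [1.7, -12.7, 5.0]
gripper_width: 0.0151
gripper_force: 59.9
```

drive_tool([
  [[0.007,0,0.001],0,1],
  [[0.014,0,0.002],0,1],
  [[0.014,0,0.002],0,1],
  [[0.014,0,0.002],0,1],
])

```text
time: 4.82
eef_pos: [0.515, 0.0919, 0.0988]
tcp_rot: [1.939, 2.459, -0.01]
wrist_force: [1.3, -13.6, 6.1]
gripper_width: 0.0152
gripper_force: 60.4
```

```bash
python3 go.py .517 .084 .099
python3 - <<'E'
from h import *
from plant import arm
s=arm.state();print(s['wrist_force'],s['torque'],s['gripper_force'])
d=arm.read_camera("wrist");cv2.imwrite("pics/w3.png",d["frame"]);np.savez("w3.npz",**d)
E
```

```text
t 4.825 pos [0.515  0.0919 0.0988] shift/0.3 [-0.0271  0.0004 -0.0004]
turn/pi -0.0015 [[-0.233, 0.972, 0.004], [0.972, 0.233, -0.011], [-0.012, 0.002, -1.0]]
[  1.28434203 -13.64274119   6.11607274] [-3.14822598 -0.39586599  0.03839005] 60.41686177253723
```

View pics/w3.png

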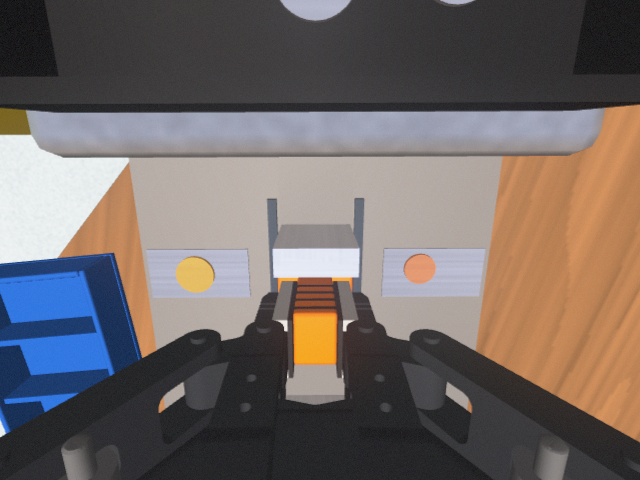

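The block is held by the pads, and its +y cheek (lip at rows 248–277) now seems to be giving way at about 13 N. I'll add a depth gauge for the cheeks and push on.

drive_tool([
  [[0.007,0,0.001],0,1],
  [[0.014,0,0.003],0,1],
  [[0.018,0,0.004],0,1],
  [[0.018,0,0.004],0,1],
])

```text
time: 5.38
eef_pos: [0.5141, 0.0969, 0.0979]
tcp_rot: [1.938, 2.458, -0.009]
wrist_force: [2.3, -14.3, 7.1]
gripper_width: 0.0149
gripper_force: 60.7
```

```bash
cat > ch.py <<'E'
from h import *
import sys
a=.24;c=np.array([.5175,.084])
def ch(d):
    W=pts(d);q=W[...,:2]-c;x=q@[np.cos(a),np.sin(a)];y=q@[-np.sin(a),np.cos(a)]
    o=masks(d)[0]
    m=(abs(W[...,2]-.092)<.003)&(abs(x)<.017)&~o&(d["range_z"]>0)&(abs(y)<.05)
    for lo,hi in((-.05,-.009),(.009,.05)):
        k=m&(y>lo)&(y<hi)
        if k.sum()>20:print("cheek",k.sum(),(np.percentile(y[k],[3,97])*1000).round(1),end=" ")
    g=masks(d)[0]&(abs(x)<.02)&(d["range_z"]>0)&(abs(y)<.04)
    for lo,hi in((.124,.136),):
        k=g&(W[...,2]>lo)&(W[...,2]<hi)
        if k.sum()>20: print("grip top",(np.percentile(y[k],[3,97])*1000).round(1),end="")
    print()
if __name__=="__main__":
    from plant import arm
    for f in ("w1","w3"): print(f); ch(dict(np.load(f+".npz")))
    for n in ("wrist","scene","top"): print(n); ch(arm.read_camera(n))
    s=arm.state();print(s['time'],s['eef_pos'],s['wrist_force'],s['torque'])
E
python3 ch.py;python3 go.py .517 .084 .099
```

```text
w1
cheek 528 [-26.7 -13.5] cheek 994 [11.  28.6] grip top [-7.3 10.7]
w3
cheek 2537 [15.9 30.9] grip top [ 0.7 18.9]
wrist
cheek 295 [-26.8 -22.9] cheek 2370 [19.2 33. ] grip top [ 5.8 23.5]
scene
cheek 51 [-31.  -18.2] 
top

5.525 [0.51411024 0.09690528 0.09792396] [  1.22894779 -13.9604249    6.88794568] [-3.41536024 -0.38616222  0.02902846]
t 5.525 pos [0.5141 0.0969 0.0979] shift/0.3 [-0.0441 -0.0007 -0.003 ]
turn/pi -0.0015 [[-0.233, 0.972, 0.005], [0.972, 0.233, -0.012], [-0.013, 0.002, -1.0]]
```

The +y cheek has gone back about 4.5 mm so far. I'll push a little more.

drive_tool([
  [[0.006,0,0.001],0,1],
  [[0.01,0,0.002],0,1],
  [[0.01,0,0.002],0,1],
])

```text
time: 5.9
eef_pos: [0.5134, 0.1004, 0.0973]
tcp_rot: [1.938, 2.459, -0.008]
wrist_force: [1.6, -12.7, 6.7]
gripper_width: 0.0149
gripper_force: 60.7
```

```bash
python3 ch.py;python3 go.py .517 .084 .099
```

```text
w1
cheek 528 [-26.7 -13.5] cheek 994 [11.  28.6] grip top [-7.3 10.7]
w3
cheek 2537 [15.9 30.9] grip top [ 0.7 18.9]
wrist
cheek 595 [-26.9 -19.6] cheek 2145 [21.2 34.4] grip top [ 8.7 27.1]
scene
cheek 56 [-31.  -17.7] 
top
cheek 25 [-27.8 -17.4] 
6.05 [0.51337265 0.10038934 0.09722627] [  3.14384526 -13.22757965   7.25543639] [-3.01928576 -0.44749037  0.0317702 ]
t 6.05 pos [0.5134 0.1004 0.0972] shift/0.3 [-0.056  -0.001  -0.0053]
turn/pi -0.0014 [[-0.233, 0.972, 0.005], [0.972, 0.233, -0.01], [-0.011, 0.003, -1.0]]
```

The +y cheek is back about 6 mm and the grip top has moved 16 mm (about 0.187 rad). Now I'll rock the other way.

drive_tool([
  [[-0.025,0,-0.006],0,1],
  [[-0.05,0,-0.009],0,1],
  [[-0.072,0,-0.01],0,1],
  [[-0.085,0,-0.01],0,1],
  [[-0.1,0,-0.008],0,1],
  [[-0.11,0,-0.007],0,1],
  [[-0.12,0,-0.005],0,1],
  [[-0.128,0,-0.003],0,1],
  [[-0.128,0,-0.003],0,1],
])

```text
time: 7.18
eef_pos: [0.5195, 0.073, 0.0977]
tcp_rot: [-1.933, -2.465, -0.014]
wrist_force: [-3.5, 12.3, 6.3]
gripper_width: 0.0152
gripper_force: 61.7
```

```bash
python3 ch.py;python3 go.py .517 .084 .099
```

```text
w1
cheek 528 [-26.7 -13.5] cheek 994 [11.  28.6] grip top [-7.3 10.7]
w3
cheek 2537 [15.9 30.9] grip top [ 0.7 18.9]
wrist
cheek 2637 [21.1 34.2] grip top [-19.5  -0.7]
scene
cheek 53 [-34.8 -18.2] cheek 37 [16.7 31.1] 
top

7.325 [0.51942983 0.07305569 0.09773728] [-3.28133711 12.59834761  7.7658915 ] [2.84404013 0.86449877 0.03203854]
t 7.325 pos [0.5194 0.0731 0.0977] shift/0.3 [ 0.0374  0.0008 -0.0037]
turn/pi 0.0003 [[-0.239, 0.971, -0.001], [0.971, 0.239, 0.013], [0.013, 0.002, -1.0]]
```

drive_tool([
  [[-0.007,0,0.001],0,1],
  [[-0.014,0,0.002],0,1],
  [[-0.018,0,0.002],0,1],
  [[-0.018,0,0.002],0,1],
])

```text
time: 7.82
eef_pos: [0.5206, 0.0685, 0.097]
tcp_rot: [-1.932, -2.465, -0.016]
wrist_force: [-3.4, 14.5, 7.1]
gripper_width: 0.0151
gripper_force: 61.7
```

```bash
python3 ch.py;python3 go.py .517 .084 .099
```

```text
w1
cheek 528 [-26.7 -13.5] cheek 994 [11.  28.6] grip top [-7.3 10.7]
w3
cheek 2537 [15.9 30.9] grip top [ 0.7 18.9]
wrist
cheek 2653 [21.4 34.3] grip top [-23.8  -5.2]
scene
cheek 50 [-36.6 -20.7] cheek 38 [16.7 29.6] 
top

7.975 [0.52059169 0.06855804 0.09703395] [-3.79234525 14.55933179  5.87648556] [ 3.32294988  0.93540538 -0.07127842]
t 7.975 pos [0.5206 0.0686 0.097 ] shift/0.3 [ 0.0529  0.0007 -0.0058]
turn/pi 0.0004 [[-0.239, 0.971, -0.002], [0.971, 0.239, 0.014], [0.014, 0.002, -1.0]]
```

drive_tool([
  [[-0.004,0,0],0,1],
  [[-0.004,0,0],0,1],
  [[0.025,0,-0.005],0,1],
  [[0.05,0,-0.008],0,1],
  [[0.076,0,-0.009],0,1],
  [[0.076,0,-0.009],0,1],
])

```text
time: 8.72
eef_pos: [0.517, 0.0823, 0.0994]
tcp_rot: [1.94, 2.465, -0.005]
wrist_force: [0.4, -5.6, 2.1]
gripper_width: 0.0149
gripper_force: 61.3
```

```bash
python3 ch.py;python3 go.py .517 .084 .099
```

```text
w1
cheek 528 [-26.7 -13.5] cheek 994 [11.  28.6] grip top [-7.3 10.7]
w3
cheek 2537 [15.9 30.9] grip top [ 0.7 18.9]
wrist
cheek 2592 [10.8 34.3] grip top [-9.   9.8]
scene
cheek 51 [-35.6 -11.9] cheek 30 [18.3 30.8] 
top

8.875 [0.51693688 0.08224738 0.09935758] [ 1.76250088 -5.55880676  1.31618683] [-1.46175161 -0.28272419 -0.01668096]
t 8.875 pos [0.5169 0.0822 0.0994] shift/0.3 [0.0056 0.0016 0.0012]
turn/pi -0.001 [[-0.235, 0.972, 0.002], [0.972, 0.235, -0.005], [-0.006, 0.001, -1.0]]
```

Both cheeks are back roughly 6 mm. I'll lift gently and watch for the stop.

drive_tool([
  [[0,0,-0.006],0,1],
  [[0,0,-0.012],0,1],
  [[0,0,-0.018],0,1],
  [[0,0,-0.018],0,1],
])

```text
time: 9.38
eef_pos: [0.5165, 0.0836, 0.1045]
tcp_rot: [1.942, 2.468, -0.002]
wrist_force: [2.6, -4.8, -0.0]
gripper_width: 0.0151
gripper_force: 60.8
```

```bash
python3 ch.py|tail -6;python3 go.py .517 .084 .099
```

```text
cheek 2406 [19.9 34.3] grip top [-8.  11.4]
scene
cheek 54 [-36.2 -19.4] cheek 29 [17.2 29.8] 
top

9.525 [0.51647108 0.08359865 0.10453657] [ 1.29555251 -4.71653508 -1.1896304 ] [-1.41621318 -0.51651254  0.01250367]
t 9.525 pos [0.5165 0.0836 0.1045] shift/0.3 [0.0009 0.002  0.0185]
turn/pi -0.0008 [[-0.235, 0.972, 0.001], [0.972, 0.235, -0.002], [-0.002, 0.0, -1.0]]
```

Up 5 mm with only about 1 N down, so it's past the 3 mm bar. I'll keep going.

drive_tool([
  [[0,0,-0.01],0,1],
  [[0,0,-0.02],0,1],
  [[0,0,-0.03],0,1],
  [[0,0,-0.04],0,1],
  [[0,0,-0.04],0,1],
])

```text
time: 10.15
eef_pos: [0.5152, 0.0835, 0.1161]
tcp_rot: [1.942, 2.469, -0.004]
wrist_force: [0.8, -4.6, -2.1]
gripper_width: 0.0148
gripper_force: 60.6
```

```bash
python3 ch.py|tail -6;python3 go.py .517 .084 .175
```

```text
cheek 2141 [20.6 34.3] grip top [10.9 12. ]
scene
cheek 62 [-36.7 -18.3] cheek 24 [20.4 30.6] 
top

10.3 [0.51525814 0.08346472 0.11608608] [ 1.43974769 -5.77877851 -2.21000943] [-1.36898301 -0.20157797  0.07161376]
t 10.3 pos [0.5153 0.0835 0.1161] shift/0.3 [ 0.      0.0057 -0.1964]
turn/pi -0.0008 [[-0.235, 0.972, -0.002], [0.972, 0.235, -0.002], [-0.002, -0.002, -1.0]]
```

drive_tool([
  [[-0.004,0,-0.02],0,1],
  [[-0.004,0,-0.05],0,1],
  [[-0.003,0.002,-0.09],0,1],
  [[0,0.004,-0.13],0,1],
  [[0,0.005,-0.17],0,1],
  [[0,0.005,-0.196],0,1],
  [[0,0.005,-0.196],0,1],
  [[0,0.005,-0.196],0,1],
])

```text
time: 11.3
eef_pos: [0.5173, 0.0848, 0.1749]
tcp_rot: [-1.942, -2.469, 0.001]
wrist_force: [0.3, -0.2, -1.5]
gripper_width: 0.0151
gripper_force: 60.8
```

```bash
python3 ch.py|tail -6;python3 go.py .517 .084 .175
python3 - <<'E'
from h import *
from plant import arm
d=arm.read_camera("scene")
cv2.imwrite("pics/s2.png",cv2.resize(d["frame"][170:330,240:440],None,fx=3.5,fy=3.5))
W=pts(d);m=masks(d)[0]&(abs(W[...,0]-.517)<.04)&(abs(W[...,1]-.084)<.04)&(W[...,2]>.1)
q=W[m];print(q[:,2].min(),q[:,2].max(),np.median(q,0))
E
```

```text
cheek 1163 [21.1 34.2] grip top [22.1 22.8]
scene
cheek 51 [-36.6 -23.6] cheek 27 [16.4 31.1] grip top [-16.6  15.5]
top

11.45 [0.51714697 0.084696   0.17468121] [-0.4230174   0.10532083 -1.21211324] [0.03673621 0.03217609 0.02744713]
t 11.45 pos [0.5171 0.0847 0.1747] shift/0.3 [-0.0021 -0.001  -0.0011]
turn/pi -0.0007 [[-0.236, 0.972, -0.001], [0.972, 0.236, -0.0], [0.0, -0.001, -1.0]]
0.1287446819361392 0.46146202177164747 [0.52812058 0.0776052  0.15570903]
```

View pics/s2.png

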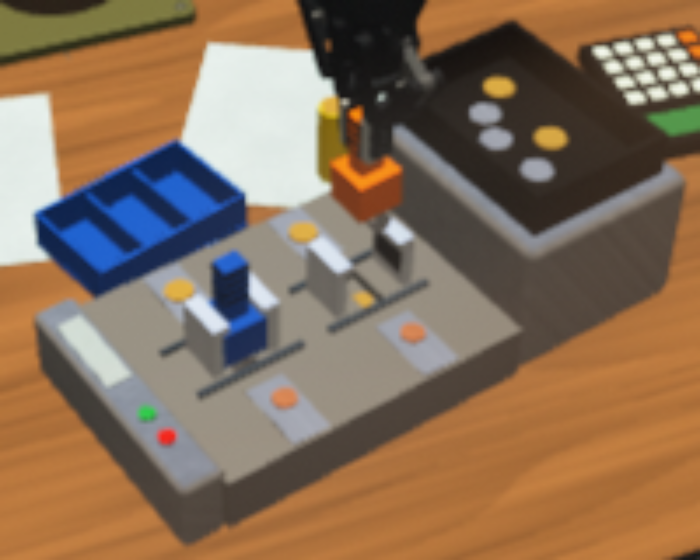

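The block (body at about (367,185) in the crop) hangs above its lane with both cheeks apart. Its foot is at about 0.112 m, 2 cm above the cheek tops, and no contact force shows. The blue block still stands in its lane, so I'm handing in.

```bash
python3 -c "
from plant import arm
print(arm.hand_in())"
```

```text
the job is handed in; nothing more can be done
None
```

I handed the job in at about 11.5 s; the hand-in returned no verdict. The orange block is held still and near upright over the left lane, its foot about 2 cm above the cheek tops. By depth image, rocking pushed both cheeks back about 6 mm, and the blue block stands in its lane.

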